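# Turn the peel-test bed end for end and lock it in the comb stop

## Robot

A 6-joint arm with a two-finger parallel gripper is mounted at the origin on the work surface. World frame = base frame: x ahead of the robot, y to its left, z up, the work surface at z = 0. Lengths are in m, angles in rad, forces in N, time in s.
With the tool pointing down it reaches from about 0.25 to 0.725 m from the base axis. Payload 4 kg.
Tool frame: the origin (TCP) lies between the finger pads; the fingertips stand 8 mm ahead of it and the grasp point (between the pads) lies 11 mm behind it (bot.tip_reach is the distance from the TCP to the fingertips, in m); z points along the fingers, y is the line along which they close (so a half turn about z gives the same grasp; the last joint's range is limited). The gripper opens to 85 mm and grips with 20 to 120 N. Pads are 22 mm wide; open, the fingers measure 114 mm over their backs; the gripper's body (76 mm by 85 mm) begins 54 mm behind the grasp point. The pads swing forward as they close: fully open they stand 13 mm farther back than shut.
Start: joints at [1.179, 0.241, 0.005, 1.335, 0, 1.571], TCP at [0.191, 0.462, 0.201] pointing down, gripper open.
Joint ranges: [-2.72, 2.72], [-1.05, 1.87], [-1.09, 1.28], [-1.99, 2.15], [-1.42, 1.44], [-3.14, 3.14]. Speed limits (rad/s): [2.79, 2.79, 3.14, 3.14, 3.14, 3.14].

## Interface

Orientations are given as a unit quaternion [x, y, z, w].
In Python, from workcell import bot gives the robot as it stands.
- The arm moves only by the tool move_arm, never from a script. Its argument "deltas" is a list of rows, each a list of 7 numbers: the opening, from 0 (shut) to 1 (fully open), then the shift along the tool's x, y, z in mm, then the turn, a rotation vector about the tool's x, y, z in degrees. In form: [[gripper, tx, ty, tz, ax, ay, az], ...]. A call has 1 to 10 rows; each row shifts and turns the commanded pose from where the row before left it, along the tool's axes as they then stand; what a row does not reach is not made up. A row lasts 1/12 s, in which the tool goes at most 41.7 mm and 7.16 degrees, less where a joint would pass 70% of its speed; a pose out of reach is approached as far as the arm can. A call is refused whole if a number of a shift passes 41.7 or a number of a turn 7.16, either way. A call with a gripper value outside its range is refused whole. The fingers move at their own pace and stop on an object; the grip force is fixed at half the most. Time passes only in rows, so rows that do not move let the fingers close. It gives the time, the measured TCP pose, the force, the opening and the grip force at its end, in the units of the state.
- bot.get_obs(): the state, without advancing time (a new reading comes with each control period).
- bot.camera(name): name is "side" or "top" or "wrist"; returns the picture (400x640x3 uint8, blue, green, red); there is no depth.
- bot.calibration(name): a dict with "K" (3x3 intrinsics, pixels), "position" and "orientation" of the camera in the world. Camera axes: x right, y down, z forward; pixel columns grow to the right and rows downward; lengths in m; the calibration is good to about 2 mm. A picture is of the moment at which its call begins: read the wrist's pose just before it. calibration takes no time and is no camera call; for the wrist camera it gives the pose at the moment of the call.
- bot.job_done(): hands the job in; it is judged then, once.
Trained networks look in the newest picture that a camera, given by its name, has taken for a name from the list of things; names that differ only in an ending like _2 or _b are one class to them, and where a whole thing is asked for, a point or a joint stands for the part that bears it (a point fixed in the world has none). Each returns a list of dicts, best first, with "conf" (0 to 1); they miss things now and then, are a little off and sometimes report something else, mostly with a low value. They report only what shows in the picture. A call takes as long as a camera call. They do not tell look-alikes from the thing itself.
- bot.outline_of(query, camera): "pixels" (400x640 bool, what is visible of it) and "rect" ([left, top, width, height] in pixels, round what is visible of it).
The state is a dict: "clock": time; "joint_pos": joint angles; "joint_vel": joint speeds; "tau": joint torques, N m; "eef_pos": TCP position; "tool_rot": TCP orientation; "ft_force": force on the tool from outside, world axes, zero at the start; "ft_torque": the same for the moment, N m; "grip_width": finger opening in m; "grasp_force": force on a finger pad.
Only numpy, scipy, OpenCV 4.12 (cv2) and the standard library are available. Lean on these libraries where they do the work, as an engineer would, in place of code of your own. Each camera call takes 0.05 s, during which the arm holds its last target. There are 200 camera calls.

## Task

Turn the long peel-test bed end for end on its swivel base and then slide it fully home so that its fins lock between the fins of the comb stop. The bed swivels and also slides lengthwise, and is too wide to grip, so push it; on the way round it must not hit the adapter, the wedge grip or the yoke standing beside it. Do not shift the comb stop or any of the things around it.

Things in the scene. Friction and masses are not known exactly. Their poses are not given: they have to be found in the camera images.
- base: Fixed steel swivel base under the bed: flange 124 mm across, 12 mm high, neck 72 mm across up to 36 mm. Origin: centre of its underside, on the vertical swivel axis. Its +x axis points at the middle of the comb stop. A flat swivel head, 80 x 70 mm (z 36-50 mm, hidden), turns on it and carries the bed.
- head (a joint): Swivel angle of the bed (rad, counter-clockwise from above). 0 (and again 6.283) when the bed's comb nose points along the base's +x at the comb stop, 3.142 when it points straight away. Runs from -0.6 to 6.9: either way round is possible. Friction of 0.2 N m holds it where it is left.
- bed: Aluminium plate 260 x 96 mm, z 50 to 66 mm. Origin: mid-length, mid-width, underside; +x to the comb nose. 96 wide from x -130 (plain tail) to 100; then four 8 mm fins to x 130 at y -30, -10, 10, 30, 68 wide overall, tips rounded. Slides lengthwise in the head: origin up to 65 mm either way from the swivel axis along bed x, always in line with it; 3 N friction holds it.
- block (a point): Middle of the top of the raised specimen block in the middle of the bed, one piece with it: 100 mm long (bed x -50 to 50), 96 mm wide like the bed, its top 80 mm above the table (14 mm above the plate), with a black rubber strip on top. Its two upright end faces, across the bed, are good to push against to slide the bed lengthwise.
- nose (a point): Point midway between the tips of the bed's fins (bed x = +130 mm, y = 0, half the bed's thickness up).
- tail (a point): Middle of the bed's plain tail face (bed x = -130 mm).
- comb_stop: Loose steel stop, 5 kg. Origin: table level, under mid-width of its wall's front face; x points away from the base. Foot x 0 to 55, 90 wide, 30 high; wall x 0 to 22, 56 wide, 80 high (mm). Three 7 mm fins, round tips, x -30 to 0, at y -20, 0, 20, z 46 to 72. The bed's fins fit between and outside them, 2.5 mm clear each side; home when their tips meet the wall (nose at x 0, y 0 here).
- adapter: Tall round steel load-string adapter standing loose close beside the bed, 48 mm diameter, 100 mm high, 1.4 kg. Origin: centre of its underside. It is near on one side of the base or the other, close enough that only the short end of a bed slid off centre passes it.
- puck: Low round compression platen, 52 mm diameter, 18 mm high; the bed passes over it. Loose bystander; lower than the bed's underside. Origin: centre of its underside.
- wedge_grip: Loose steel wedge grip, a block 70 mm (x) by 50 mm (y), 95 mm high, 2.2 kg, farther out beside the bed. Origin: centre of its underside.
- yoke: Loose aluminium U-shaped clamp yoke, 80 mm (x) by 44 mm (y), 90 mm high, 1.6 kg, farther out on the other side. Origin: centre of its underside.
- wrench: Loose bystander; lower than the bed's underside. Wrench about 200 mm long, 10 to 15 mm high, lying along its x. Origin: about the middle of its underside.
- spanner: Dark hook spanner, about 180 mm long, 6 mm thick. Loose bystander; lower than the bed's underside. Origin: underside, middle of its shank.
- pendant: Blue and white hand pendant, 80 x 150 x 30 mm. Loose bystander; lower than the bed's underside. Origin: centre of its underside.
- plates: Two stacked steel test plates, 162 x 56 mm, 8 mm high. Loose bystander; lower than the bed's underside. Origin: underside, near the middle.
There are look-alikes about, which are no part of the job. Leave any pink look-alike of the comb_stop alone.

How it is judged:
At the end, for the whole second after the job is handed in: The bed's fins lie between the stop's fins, tips within 6 mm of its wall and 5 mm sideways, bed at rest and in line within 0.05 rad; comb stop, adapter, wedge grip and yoke within 10 mm of their starts, puck, wrench, spanner, pendant and plates within 20 mm (x of nose in the frame of comb_stop above -0.006 m and y of nose in the frame of comb_stop between -0.005 and 0.005 m and angle between the x axis of bed and the x axis of comb_stop, either way round below 0.05 rad and linear speed of bed below 0.01 m/s and angular speed of bed below 0.05 rad/s and distance of each of comb_stop, adapter, wedge_grip, yoke from where it was at the start of the episode below 0.01 m and distance of each of puck, wrench, spanner, pendant, plates from where it was at the start of the episode below 0.02 m); the robot touches nothing.
It fails at once if the bed hits the adapter, the wedge grip or the yoke (more than 2 N) (contact force between bed and adapter above 2 N or contact force between bed and wedge_grip above 2 N or contact force between bed and yoke above 2 N).
It fails at once if the comb stop, adapter, wedge grip or yoke is shifted by more than 10 mm (distance of any of comb_stop, adapter, wedge_grip, yoke from where it was at the start of the episode above 0.01 m).
It fails at once if another thing on the table is shifted by more than 20 mm (distance of any of puck, wrench, spanner, pendant, plates from where it was at the start of the episode above 0.02 m).
It also fails if it takes over 72 s, if anything falls off the work surface, if the arm or the gripper's body presses on something with over 40 N, if the wrist force passes 120 N, or if a joint passes its speed limit or range.

## Working session

There is one attempt and no reset: what is moved stays moved. The work goes in short steps, Python scripts to look and compute and a tool call to move; the robot and the scene stay as the last step left them, time stands still between calls to the robot, and variables do not carry over. Pictures are saved under pics/ and viewed, at most 10 in all, crops included, and the job is handed in when it is done.

Besides the shell and the picture viewer there is one more tool, called after "Call:" by a JSON object that holds its "op" and its "data". move_arm: Moves the arm, as the interface text tells. Its arguments: {"type":"object","properties":{"deltas":{"type":"array","items":{"type":"array","items":{"type":"number"}}}},"required":["deltas"]}

```bash
mkdir -p pics; ls
cat > h.py <<'E'
from workcell import bot
import numpy as np, cv2
from scipy.spatial.transform import Rotation as R
def cal(n):
    c=bot.calibration(n); return np.array(c["K"]),np.array(c["position"]),R.from_quat(c["orientation"]).as_matrix()
def px2w(n,uv,z,c=None):
    K,p,M=c or cal(n); uv=np.atleast_2d(np.array(uv,float))
    d=(M@np.linalg.inv(K)@np.c_[uv,np.ones(len(uv))].T).T
    return p+d*((z-p[2])/d[:,2])[:,None]
def w2px(n,P,c=None):
    K,p,M=c or cal(n); q=(K@M.T@(np.atleast_2d(P)-p).T).T
    return q[:,:2]/q[:,2:]
E
python3 - <<'E'
from h import *
for n in("top","side"):
    im=bot.camera(n); cv2.imwrite(f"pics/{n}0.png",im)
    K,p,M=cal(n); print(n,K.round(0).tolist(),p.round(3),M.round(2).tolist())
    for q in["base","bed","comb_stop","adapter","puck","wedge_grip","yoke"]:
        for r in bot.outline_of(q,n)[:3]:
            m=r["pixels"]; ys,xs=np.nonzero(m)
            print(q,round(r["conf"],2),r["rect"],round(xs.mean()),round(ys.mean()))
print(bot.get_obs()["clock"])
E
```

```text
pics
top [[367.0, 0.0, 318.0], [0.0, 367.0, 196.0], [0.0, 0.0, 1.0]] [0.493 0.025 1.025] [[-0.0, -0.99, 0.12], [-1.0, 0.0, 0.0], [-0.0, -0.12, -0.99]]
base 0.64 [300.8, 183.2, 100.2, 53.0] 346 210
bed 0.88 [297.3, 181.7, 105.8, 54.9] 347 210
comb_stop 0.84 [226.4, 114.8, 38.7, 39.6] 248 133
comb_stop 0.78 [245.1, 180.9, 32.4, 35.6] 259 198
comb_stop 0.67 [233.0, 233.7, 34.7, 33.8] 247 252
puck 0.85 [328.3, 148.7, 19.2, 23.1] 337 161
puck 0.7 [444.1, 166.0, 52.1, 52.3] 473 189
wedge_grip 0.76 [318.2, 115.3, 32.4, 26.5] 336 129
yoke 0.92 [301.9, 279.3, 32.5, 15.1] 319 285
yoke 0.54 [298.7, 182.8, 101.6, 55.2] 348 210
side [[479.0, 0.0, 326.0], [0.0, 479.0, 202.0], [0.0, 0.0, 1.0]] [ 0.422 -0.886  0.915] [[0.98, -0.14, 0.14], [-0.2, -0.65, 0.73], [-0.01, -0.75, -0.67]]
base 0.82 [299.6, 197.9, 51.0, 80.3] 323 234
base 0.74 [300.2, 196.5, 40.1, 79.1] 322 234
bed 0.66 [301.3, 197.2, 42.3, 76.2] 322 232
comb_stop 0.96 [357.8, 144.5, 34.9, 36.5] 376 165
comb_stop 0.73 [255.9, 161.3, 28.9, 34.0] 270 179
comb_stop 0.66 [306.0, 166.3, 30.0, 26.2] 320 180
adapter 0.9 [261.0, 214.5, 22.5, 42.0] 271 232
puck 0.76 [365.0, 224.9, 19.2, 17.3] 375 231
wedge_grip 0.65 [390.6, 195.4, 20.7, 39.4] 404 216
yoke 0.75 [229.9, 203.1, 26.0, 48.0] 242 226
0.8
```

View pics/top0.png

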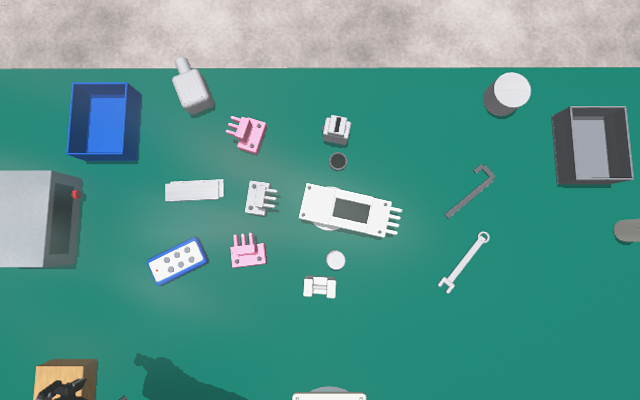

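View pics/side0.png

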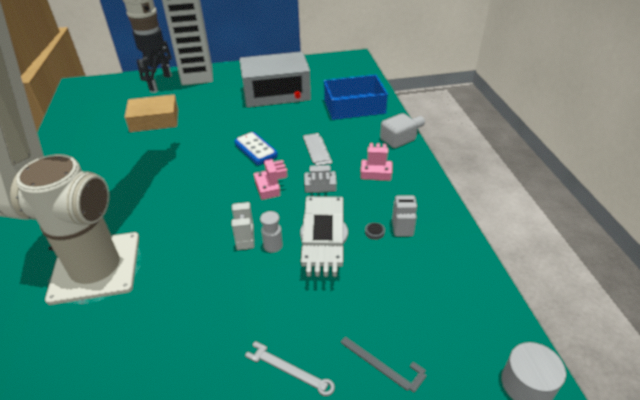

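The pictures show the bed at top (350,210) with its nose pointing right (-y). Three things could be the comb stop: grey (259,198), pink (248,133) and pink (247,252). I choose the grey one, since its fins face the base and the pink ones are look-alikes. The adapter is at (335,260) on the robot side, with the yoke behind it at (320,287). The wedge grip is on the far side at (337,129), beyond the puck at (338,161).

Run:
```python
from h import *
im=cv2.imread("pics/top0.png"); x0,y0=220,105
c=cv2.resize(im[y0:y0+198,x0:x0+198],None,fx=3,fy=3,interpolation=cv2.INTER_CUBIC); cv2.imwrite("pics/crop0.png",c)
c=cal("top")
def P(u,v,z): return px2w("top",[u,v],z,c)[0,:2].round(4)
g=cv2.cvtColor(im,cv2.COLOR_BGR2HSV)
# non-green mask components
m=((g[...,1]<90)&(g[...,2]>90)).astype(np.uint8)
n,l,s,ce=cv2.connectedComponentsWithStats(m)
for i in range(1,n):
    if s[i,4]>80 and 220<ce[i,0]<420 and 100<ce[i,1]<310:
        pts=np.argwhere(l==i)[:,::-1].astype(np.float32); r=cv2.minAreaRect(pts)
        print(s[i],ce[i].round(1),[tuple(np.round(x,1)) if not np.isscalar(x) else round(x,1) for x in r])
print("adapter top",P(335.5,260,.1),"puck",P(338,161,.018),"wedge",P(337,127,.095),"yoke",P(320,287,.09))
```

```text
[322 115  29  30 639] [336.1 129.9] [(np.float64(335.7), np.float64(128.9)), (np.float64(27.9), np.float64(27.6)), 9.5]
[225 116  41  40 854] [247.3 133.5] [(np.float64(244.5), np.float64(133.5)), (np.float64(38.6), np.float64(34.8)), 18.4]
[329 152  19  19 114] [337.3 161.5] [(np.float64(337.5), np.float64(161.0)), (np.float64(17.7), np.float64(17.7)), 45.0]
[245 180  36  37 948] [260.5 198.6] [(np.float64(262.9), np.float64(199.0)), (np.float64(33.4), np.float64(34.6)), 8.1]
[ 298  183  104   57 3825] [347.  211.5] [(np.float64(350.3), np.float64(212.9)), (np.float64(100.3), np.float64(44.8)), 12.5]
[230 232  37  36 939] [246.7 251. ] [(np.float64(247.6), np.float64(249.1)), (np.float64(33.8), np.float64(35.7)), 84.3]
[326 250  20  20 312] [335.2 259.5] [(np.float64(335.5), np.float64(259.5)), (np.float64(19.0), np.float64(19.0)), 90.0]
[303 275  34  24 643] [319.4 285.9] [(np.float64(319.5), np.float64(286.4)), (np.float64(32.4), np.float64(21.5)), 4.2]
adapter top [ 0.4448 -0.0153] puck [ 0.7137 -0.0278] wedge [ 0.7875 -0.0218] yoke [0.3779 0.0234]
```

View pics/crop0.png

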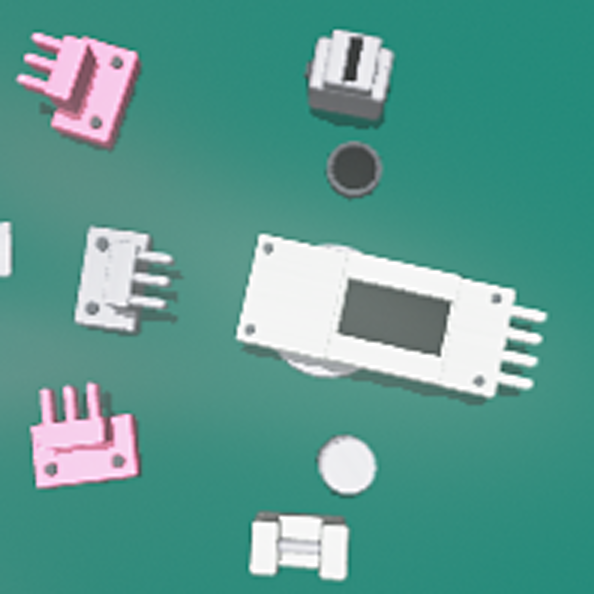

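```bash
cat >> h.py <<'E'
from scipy.optimize import least_squares
def rot(a): return np.array([[np.cos(a),-np.sin(a)],[np.sin(a),np.cos(a)]])
E
python3 - <<'E'
from h import *
c=cal("top")
def P(cx,cy,z): return px2w("top",[[220+cx/3-.33,105+cy/3-.33]],z,c)[0,:2]
cor=np.array([P(261,236,.066),P(237,341,.066),P(515,290,.066),P(495,397,.066)])
tail=cor[:2].mean(0); body=cor[2:].mean(0)
tips=[P(546,315,.062),P(541,339,.062),P(537,361,.062),P(532,384,.062)]
tip=np.mean(tips,0)
print("tail",tail.round(4),"body",body.round(4),"tip",tip.round(4),np.linalg.norm(tip-tail),np.linalg.norm(body-tail),np.linalg.norm(cor[0]-cor[1]))
u=(tip-tail)/np.linalg.norm(tip-tail); cen=(tail+tip)/2
strip=np.mean([P(345,276,.08),P(338,335,.08),P(453,300,.08),P(446,355,.08)],0)
print("u",u.round(4),np.degrees(np.arctan2(u[1],u[0])),"cen",cen.round(4),"strip",strip.round(4))
# flange edge points z=.012
F=np.array([P(335,245,.012),P(322,246,.012),P(350,248,.012),P(280,352,.012),P(300,369,.012),P(323,377,.012),P(345,374,.012),P(358,368,.012)])
r=least_squares(lambda p:np.linalg.norm(F-p,axis=1)-.062,cen)
print("axis fit",r.x.round(4),r.fun.round(4)); d=r.x-cen; print("off along u",d@u,"lat",d@np.array([-u[1],u[0]]))
# comb stop: fins tips at z .072: 
ft=[P(172,258,.072),P(168,281,.072),P(165,303,.072)]; fb=[P(136,254,.072),P(133,277,.072),P(129,299,.072)]
fo=[P(90,228,.03),P(76,322,.03)]
w=[P(113,237,.08),P(104,303,.08),P(138,242,.08),P(128,308,.08)]
print("fintips",np.round(ft,4).tolist(),"base",np.round(fb,4).tolist(),"foot back",np.round(fo,4).tolist(),"wall",np.round(w,4).tolist())
print("adapter",P(347,464,.1),"wedge",P(353,62,.095),"yoke",P(300,548,.09),"puck",P(355,169,.018))
E
```

```text
tail [0.5969 0.0685] body [ 0.5483 -0.1547] tip [ 0.5429 -0.185 ] 0.2591746476821656 0.22842665426510925 0.09487409755274187
u [-0.2083 -0.9781] -102.02370012400984 cen [ 0.5699 -0.0583] strip [ 0.5707 -0.0583]
axis fit [ 0.5826 -0.0038] [-0.0014 -0.0021 -0.0014 -0.0017 -0.0008  0.0003 -0.0012 -0.0024]
off along u -0.05596583091312189 lat 0.001131216760100329
fintips [[0.6229, 0.1357], [0.6026, 0.139], [0.5834, 0.1413]] base [[0.6265, 0.1673], [0.6062, 0.1696], [0.5869, 0.1728]] foot back [[0.6565, 0.2161], [0.5701, 0.227]] wall [[0.6403, 0.1864], [0.5827, 0.1931], [0.6359, 0.1645], [0.5783, 0.1722]]
adapter [ 0.44637934 -0.01488682] wedge [ 0.79199    -0.02271691] yoke [0.37703101 0.02421085] puck [ 0.71373513 -0.02778535]
```

```bash
cat >> h.py <<'E'
AX=np.array([.582,-.0035]); 
def pose():
    o=bot.get_obs(); M=R.from_quat(o["tool_rot"]).as_matrix(); return np.array(o["eef_pos"]),M,o
def plan(pts):
    "world waypoints -> tool-frame shifts in mm (no turning)"
    p,M,o=pose()
    for q in pts:
        print((M.T@(np.array(q)-p)*1000).round(1).tolist()); p=np.array(q)
def st():
    p,M,o=pose(); print("t",round(o["clock"],2),"p",p.round(4),"xax",M[:,0].round(3),"yax",M[:,1].round(3),"z",M[:,2].round(3),"F",np.round(o["ft_force"],1),"w",round(o["grip_width"],4),"j",np.round(o["joint_pos"],2))
E
python3 - <<'E'
from h import *
st(); print(bot.tip_reach)
a=np.radians(-102); u=np.array([np.cos(a),np.sin(a)])
print((AX+.135*u).round(4),(AX+.120*u).round(4),(AX+.103*u).round(4))
E
```

```text
t 0.8 p [0.1909 0.4621 0.2008] xax [-0.924  0.382  0.   ] yax [0.382 0.924 0.   ] z [-0.  0. -1.] F [0.6 0.5 0.7] w 0.0852 j [1.18 0.24 0.01 1.34 0.   1.57]
0.008
[ 0.5539 -0.1355] [ 0.5571 -0.1209] [ 0.5606 -0.1042]
```

Call:
{"op": "move_arm", "data": {"deltas": [[0,0,0,0,0,0,-5.25],[0,0,0,0,0,0,-5.25],[0,-26,-28,0,0,0,0],[0,-26,-28,0,0,0,0],[0,-26,-28,0,0,0,0],[0,-26,-28,0,0,0,0],[0,-26,-28,0,0,0,0],[0,-26,-28,0,0,0,0],[0,-26,-28,0,0,0,0],[0,-26,-28,0,0,0,0]]}}

```text
clock: 1.63
eef_pos: [0.3486, 0.1983, 0.2011]
tool_rot: [0.104, 0.995, 0.0, 0.0]
ft_force: [1.9, 0.6, -0.6]
grip_width: 0.0
grasp_force: 0.0
```

Call:
{"op": "move_arm", "data": {"deltas": [[0,-26,-28,0,0,0,0],[0,-26,-28,0,0,0,0],[0,-26,-28,0,0,0,0],[0,-26,-28,0,0,0,0],[0,-26,-28,0,0,0,0],[0,-26,-28,0,0,0,0],[0,-26,-28,0,0,0,0],[0,-26,-28,0,0,0,0],[0,-11,-5,0,0,0,0],[0,0,0,0,0,0,0]]}}

```text
clock: 2.47
eef_pos: [0.5167, -0.0722, 0.2003]
tool_rot: [0.106, 0.994, -0.0, 0.0]
ft_force: [-0.0, -0.1, -0.2]
grip_width: -0.0003
grasp_force: 0.0
```

Run:
```python
from h import *
st(); plan([[.5525,-.142,.079]])
im=bot.camera("wrist"); cv2.imwrite("pics/w1.png",im)
p,M,o=pose()
a=np.radians(-102); u=np.array([np.cos(a),np.sin(a)]); n=np.array([-u[1],u[0]])
print("block face px predicted (o=56):",w2px("wrist",[[*(AX+.106*u+s*.048*n),.08] for s in(-1,1)]).round(0).tolist())
```

```text
t 2.47 p [ 0.5167 -0.0722  0.2003] xax [-0.977  0.211 -0.001] yax [ 0.211  0.977 -0.   ] z [ 0.001 -0.    -1.   ] F [-0.  -0.1 -0.2] w -0.0003 j [-0.14  0.28  0.06  1.35 -0.    0.07]
[-49.6, -60.6, 121.3]
block face px predicted (o=56): [[294.0, 189.0], [296.0, 277.0]]
```

View pics/w1.png

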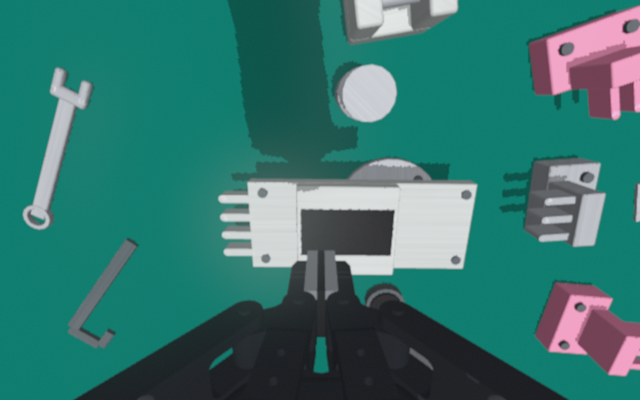

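The wrist view shows the block's nose face at column 299, the fin tips at about column 220, the tail at about column 475, and the grey stop at (565,200). Next I go down in front of the nose-side block face.

Call:
{"op": "move_arm", "data": {"deltas": [[0,-25,-30,0,0,0,0],[0,-24.6,-30.6,0,0,0,0],[0,0,0,30,0,0,0],[0,0,0,30,0,0,0],[0,0,0,30,0,0,0],[0,0,0,20,0,0,0],[0,0,0,10.5,0,0,0],[0,0,0,0,0,0,0],[0,0,0,0,0,0,0]]}}

```text
clock: 3.27
eef_pos: [0.5508, -0.1382, 0.0808]
tool_rot: [0.103, 0.995, 0.0, -0.0]
ft_force: [0.0, 0.0, 1.2]
grip_width: 0.0001
grasp_force: 0.0
```

Run:
```python
from h import *
st()
im=cv2.imread("pics/top0.png"); c=cal("top")
# wedge/stop reference; bed now
im=bot.camera("top"); cv2.imwrite("pics/t1.png",im[100:300,220:420])
def P(cx,cy,z): return px2w("top",[[220+cx/3-.33,105+cy/3-.33]],z,c)[0,:2].round(4)
print("wedge near edge: top@95",P(350,95,.095)-AX,"bottom",P(345,121,0)-AX, "top far edge",P(355,30,.095)-AX)
# block tail edge/nose edge from crop0 (z .08)
print("block tail edge mid",np.linalg.norm((P(348,252,.08)+P(328,357,.08))/2-AX))
```

```text
t 3.27 p [ 0.5508 -0.1382  0.0808] xax [-0.979  0.206  0.   ] yax [0.206 0.979 0.   ] z [-0.  0. -1.] F [0.  0.  1.2] w 0.0001 j [-0.25  0.45 -0.02  1.11  0.   -0.04]
wedge near edge: top@95 [ 0.1804 -0.0164] bottom [ 0.1824 -0.0161] top far edge [ 0.2389 -0.0212]
block tail edge mid 0.005538275905008698
```

Call:
{"op": "move_arm", "data": {"deltas": [[0,0,5,2,0,0,0],[0,0,5,0,0,0,0],[0,0,4,0,0,0,0],[0,0,2,0,0,0,0],[0,0,2,0,0,0,0],[0,0,2,0,0,0,0]]}}

```text
clock: 3.82
eef_pos: [0.5552, -0.1192, 0.0786]
tool_rot: [0.104, 0.995, -0.0, 0.0]
ft_force: [0.5, -0.4, 0.0]
grip_width: -0.0004
grasp_force: 0.0
```

Call:
{"op": "move_arm", "data": {"deltas": [[0,0,2,0,0,0,0],[0,0,2,0,0,0,0],[0,0,2,0,0,0,0],[0,0,2,0,0,0,0]]}}

```text
clock: 4.15
eef_pos: [0.5566, -0.1115, 0.0782]
tool_rot: [0.104, 0.995, 0.0, -0.0]
ft_force: [-0.5, 0.3, -0.1]
grip_width: 0.0004
grasp_force: 0.0
```

```bash
cat >> h.py <<'E'
def bedfit(cam,guess,fn):
    "fit (head yaw, offset) of the bed: model mask silhouette corners vs. outline, via white-plate mask IoU"
    im=bot.camera(cam); cv2.imwrite(fn,im); c=cal(cam)
    r=bot.outline_of("bed",cam)
    return im,c,r
E
python3 - <<'E'
from h import *
st(); p,M,o=pose(); print("radial",np.linalg.norm(p[:2]-AX))
im=bot.camera("top"); cv2.imwrite("pics/t2.png",cv2.resize(im[160:260,280:420],None,fx=5,fy=5,interpolation=cv2.INTER_CUBIC))
E
```

```text
t 4.15 p [ 0.5566 -0.1115  0.0782] xax [-0.978  0.207  0.   ] yax [0.207 0.978 0.   ] z [-0.  0. -1.] F [-0.5  0.3 -0.1] w 0.0004 j [-0.2   0.45 -0.02  1.1   0.    0.01]
radial 0.11094793089399033
```

View pics/t2.png

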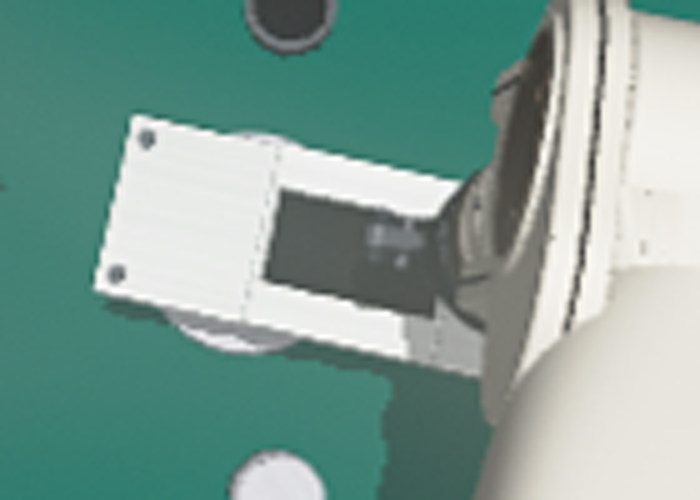

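The top view shows the tail corners at (307,183), so the bed has not moved: the shut fingertips are thinner than I assumed. I keep pushing.

Call:
{"op": "move_arm", "data": {"deltas": [[0,0,2,0,0,0,0],[0,0,2,0,0,0,0],[0,0,2,0,0,0,0],[0,0,2,0,0,0,0],[0,0,2,0,0,0,0],[0,0,2,0,0,0,0]]}}

```text
clock: 4.7
eef_pos: [0.5592, -0.0997, 0.0783]
tool_rot: [0.104, 0.995, 0.0, 0.0]
ft_force: [-0.2, -0.5, -0.2]
grip_width: -0.0001
grasp_force: 0.0
```

```bash
cat >> h.py <<'E'
def edgefit(im,c,yaw0,o0,segs,z=None):
    "fit yaw, offset of bed: maximise image gradient along model edges (dark outside). segs: list of ((x,y,z),(x,y,z)) in bed frame"
    g=cv2.GaussianBlur(cv2.cvtColor(im,cv2.COLOR_BGR2HSV)[...,1],(0,0),1.0).astype(np.float32)
    gx=cv2.Sobel(g,cv2.CV_32F,1,0);gy=cv2.Sobel(g,cv2.CV_32F,0,1);G=np.hypot(gx,gy)
    T=np.linspace(0,1,60)[:,None]
    S=np.concatenate([np.array(a)*(1-T)+np.array(b)*T for a,b in segs])
    def sc(yaw,o):
        X=S.copy();X[:,0]+=o
        W=np.c_[AX+X[:,:2]@rot(yaw).T,X[:,2]]
        q=w2px(cam_,W,c).astype(np.float32)
        return cv2.remap(G,q[:,0:1],q[:,1:2],cv2.INTER_LINEAR).mean()
    cam_="x"
    best=max((sc(y,o),y,o) for y in yaw0+np.radians(np.arange(-12,12.1,1)) for o in o0+np.arange(-.024,.0241,.002))
    best=max((sc(y,o),y,o) for y in best[1]+np.radians(np.arange(-1.2,1.21,.2)) for o in best[2]+np.arange(-.003,.0031,.0005))
    return best[0],np.degrees(best[1]),best[2]
TAIL=[((-.13,-.048,.066),(-.13,.048,.066)),((-.13,-.048,.066),(-.05,-.048,.066)),((-.13,.048,.066),(-.05,.048,.066))]
NOSE=[((.1,-.048,.066),(.1,.048,.066)),((.1,-.048,.066),(.05,-.048,.066)),((.1,.048,.066),(.05,.048,.066))]
BLK=[((-.05,-.048,.08),(.05,-.048,.08)),((-.05,.048,.08),(.05,.048,.08))]
E
python3 - <<'E'
from h import *
st(); p,M,o=pose(); print("radial",np.linalg.norm(p[:2]-AX))
c=cal("top"); im0=cv2.imread("pics/top0.png")
print(edgefit(im0,c,np.radians(-102),.055,TAIL+BLK+NOSE),edgefit(im0,c,np.radians(-102),.055,TAIL))
im=bot.camera("top"); print(edgefit(im,c,np.radians(-102),.045,TAIL))
E
```

```text
t 4.7 p [ 0.5592 -0.0997  0.0783] xax [-0.978  0.207  0.   ] yax [0.207 0.978 0.   ] z [ 0.  0. -1.] F [-0.2 -0.5 -0.2] w -0.0001 j [-0.18  0.45 -0.02  1.1   0.    0.03]
radial 0.09884912913656754
(np.float32(229.3615), np.float64(-102.80000000000001), np.float64(0.05500000000000002)) (np.float32(205.07057), np.float64(-102.80000000000001), np.float64(0.05450000000000002))
(np.float32(217.34618), np.float64(-102.80000000000001), np.float64(0.05450000000000003))
```

Run:
```python
from h import *
a=bot.camera("wrist"); b=bot.camera("side")
b=cv2.resize(b[150:310,230:430],(500,400),interpolation=cv2.INTER_CUBIC)
a=cv2.resize(a[60:360,150:450],(400,400))
cv2.imwrite("pics/ws2.png",np.hstack([a,b])[:, :900][:, :800] if False else cv2.resize(np.hstack([a,b]),(800,356)))
p,M,o=pose(); print(w2px("wrist",[p,p+[0,0,-.008]]),w2px("side",[p]))
```

```text
[[321.83560103 240.44875178]
 [321.79456985 234.83125604]] [[321.37918398 240.35981983]]
```

View pics/ws2.png

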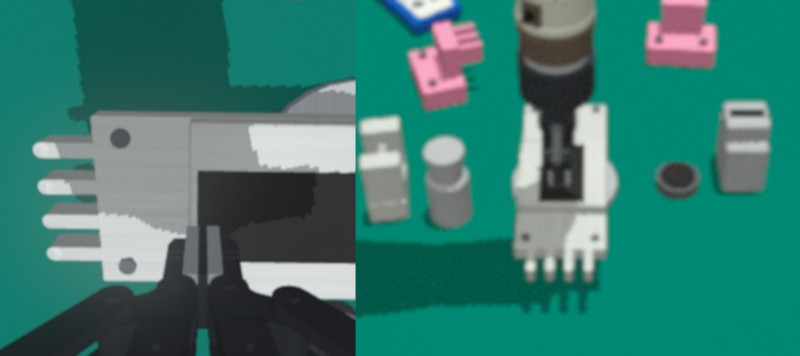

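The left view shows the pad tips straddling the block-face line (crop column 192) with no force, so the fingertips are really higher than the nominal tip height. I back off and feel for the plate.

Call:
{"op": "move_arm", "data": {"deltas": [[0,0,-12,0,0,0,0],[0,0,-12,0,0,0,0],[0,0,0,0,0,0,0],[0,0,0,1.5,0,0,0],[0,0,0,1.5,0,0,0],[0,0,0,1.5,0,0,0],[0,0,0,0,0,0,0]]}}

```text
clock: 5.43
eef_pos: [0.5538, -0.1232, 0.0733]
tool_rot: [0.104, 0.995, 0.0, -0.0]
ft_force: [0.6, -0.2, -0.0]
grip_width: -0.0002
grasp_force: 0.0
```

Call:
{"op": "move_arm", "data": {"deltas": [[0,0,0,1.5,0,0,0],[0,0,0,1.5,0,0,0],[0,0,0,0,0,0,0]]}}

```text
clock: 5.68
eef_pos: [0.554, -0.1231, 0.0704]
tool_rot: [0.104, 0.995, 0.0, -0.0]
ft_force: [-0.0, 0.4, -0.1]
grip_width: -0.0004
grasp_force: 0.0
```

Call:
{"op": "move_arm", "data": {"deltas": [[0,0,0,1.5,0,0,0],[0,0,0,1.5,0,0,0],[0,0,0,0,0,0,0]]}}

```text
clock: 5.93
eef_pos: [0.554, -0.1232, 0.0674]
tool_rot: [0.104, 0.995, 0.0, -0.0]
ft_force: [-0.8, -0.1, -0.1]
grip_width: -0.0002
grasp_force: 0.0
```

Call:
{"op": "move_arm", "data": {"deltas": [[0,0,0,1.5,0,0,0],[0,0,0,1.5,0,0,0],[0,0,0,0,0,0,0]]}}

```text
clock: 6.18
eef_pos: [0.5539, -0.1233, 0.0644]
tool_rot: [0.104, 0.995, 0.0, -0.0]
ft_force: [-0.3, 0.2, 0.1]
grip_width: -0.0002
grasp_force: 0.0
```

Run:
```python
from h import *
st()
a=bot.camera("wrist"); cv2.imwrite("pics/w3.png",a[60:360,150:450])
```

```text
t 6.18 p [ 0.5539 -0.1233  0.0644] xax [-0.978  0.207  0.001] yax [0.207 0.978 0.   ] z [-0.001  0.    -1.   ] F [-0.3  0.2  0.1] w -0.0002 j [-0.22  0.46 -0.04  1.07 -0.   -0.01]
```

View pics/w3.png

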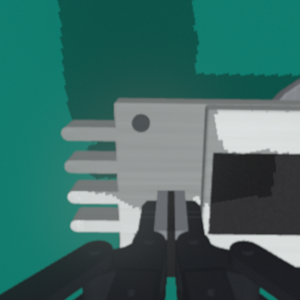

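The crop shows the tips at (172,192) over the plate, left of the block face (column 208), with no contact yet. I keep feeling down.

Call:
{"op": "move_arm", "data": {"deltas": [[0,0,0,1.5,0,0,0],[0,0,0,1.5,0,0,0],[0,0,0,0,0,0,0]]}}

```text
clock: 6.48
eef_pos: [0.554, -0.1234, 0.0615]
tool_rot: [0.104, 0.995, 0.0, -0.0]
ft_force: [-0.2, -0.3, 0.1]
grip_width: 0.0001
grasp_force: 0.0
```

Call:
{"op": "move_arm", "data": {"deltas": [[0,0,0,1.5,0,0,0],[0,0,0,1.5,0,0,0],[0,0,0,0,0,0,0]]}}

```text
clock: 6.73
eef_pos: [0.5539, -0.1233, 0.0584]
tool_rot: [0.104, 0.995, 0.0, -0.0]
ft_force: [-0.3, -0.4, -0.5]
grip_width: 0.0005
grasp_force: 0.0
```

Call:
{"op": "move_arm", "data": {"deltas": [[0,0,0,1.5,0,0,0],[0,0,0,1.5,0,0,0],[0,0,0,0,0,0,0]]}}

```text
clock: 6.98
eef_pos: [0.5539, -0.1233, 0.0555]
tool_rot: [0.104, 0.995, 0.0, -0.0]
ft_force: [0.6, -0.4, 0.3]
grip_width: -0.0003
grasp_force: 0.0
```

Run:
```python
from h import *
st(); p,M,o=pose()
K,cp,CM=cal("wrist"); print("cam in tool",(M.T@(cp-p)).round(4),"camz in tool",(M.T@CM[:,2]).round(3), K.round(0).tolist())
for dx in(.011,0,-.011):
  print(dx,[(s,w2px("wrist",[p+M@[dx,0,s]])[0].round(0).tolist()) for s in(.008,0,-.01,-.02,-.03)])
a=bot.camera("wrist"); cv2.imwrite("pics/w4.png",a[140:340,220:420])
im=bot.camera("top"); print(edgefit(im,cal("top"),np.radians(-102),.045,TAIL))
```

```text
t 6.98 p [ 0.5539 -0.1233  0.0555] xax [-0.978  0.207  0.001] yax [ 0.207  0.978 -0.   ] z [-0.001  0.    -1.   ] F [ 0.6 -0.4  0.3] w -0.0003 j [-0.22  0.47 -0.05  1.05 -0.   -0.01]
cam in tool [ 0.0819 -0.0006 -0.172 ] camz in tool [-0.319 -0.     0.948] [[319.0, 0.0, 321.0], [0.0, 319.0, 202.0], [0.0, 0.0, 1.0]]
0.011 [(0.008, [322.0, 218.0]), (0, [322.0, 223.0]), (-0.01, [322.0, 230.0]), (-0.02, [322.0, 238.0]), (-0.03, [322.0, 247.0])]
0 [(0.008, [322.0, 235.0]), (0, [322.0, 240.0]), (-0.01, [322.0, 248.0]), (-0.02, [322.0, 257.0]), (-0.03, [322.0, 266.0])]
-0.011 [(0.008, [322.0, 251.0]), (0, [322.0, 257.0]), (-0.01, [322.0, 265.0]), (-0.02, [322.0, 275.0]), (-0.03, [322.0, 285.0])]
(np.float32(217.97084), np.float64(-102.80000000000001), np.float64(0.05450000000000003))
```

View pics/w4.png

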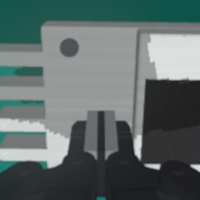

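The crop shows the tip at picture row 250, which fits a tip well behind the nominal point. I keep feeling down.

Call:
{"op": "move_arm", "data": {"deltas": [[0,0,0,1.5,0,0,0],[0,0,0,1.5,0,0,0],[0,0,0,1.5,0,0,0],[0,0,0,0,0,0,0]]}}

```text
clock: 7.42
eef_pos: [0.5539, -0.1233, 0.0509]
tool_rot: [0.104, 0.995, 0.0, -0.0]
ft_force: [0.7, 0.9, 0.7]
grip_width: 0.0002
grasp_force: 0.0
```

Call:
{"op": "move_arm", "data": {"deltas": [[0,0,0,1.5,0,0,0],[0,0,0,1.5,0,0,0],[0,0,0,1.5,0,0,0],[0,0,0,0,0,0,0]]}}

```text
clock: 7.75
eef_pos: [0.5539, -0.1233, 0.0464]
tool_rot: [0.104, 0.995, 0.0, -0.0]
ft_force: [0.8, -0.4, 0.3]
grip_width: 0.0001
grasp_force: 0.0
```

Call:
{"op": "move_arm", "data": {"deltas": [[0,0,0,1.5,0,0,0],[0,0,0,1.5,0,0,0],[0,0,0,1.5,0,0,0],[0,0,0,0,0,0,0]]}}

```text
clock: 8.08
eef_pos: [0.5539, -0.1233, 0.0419]
tool_rot: [0.104, 0.995, 0.0, -0.0]
ft_force: [0.0, -0.4, -0.3]
grip_width: 0.0
grasp_force: 0.0
```

Call:
{"op": "move_arm", "data": {"deltas": [[0,0,0,1.5,0,0,0],[0,0,0,1.5,0,0,0],[0,0,0,0,0,0,0]]}}

```text
clock: 8.33
eef_pos: [0.554, -0.1233, 0.039]
tool_rot: [0.104, 0.995, 0.0, -0.0]
ft_force: [0.3, 0.1, -0.4]
grip_width: 0.0001
grasp_force: 0.0
```

Run:
```python
from h import *
st()
a=bot.camera("wrist"); b=bot.camera("side")
a=cv2.resize(a[140:340,220:420],(400,400))
b=cv2.resize(b[190:290,280:380],(400,400),interpolation=cv2.INTER_CUBIC)
cv2.imwrite("pics/w5.png",np.hstack([a,b]))
p,M,o=pose(); print(w2px("side",[p,p+[0,0,.033]]).round(0))
```

```text
t 8.33 p [ 0.554  -0.1233  0.039 ] xax [-0.978  0.207  0.   ] yax [0.207 0.978 0.   ] z [-0.  0. -1.] F [ 0.3  0.1 -0.4] w 0.0001 j [-0.22  0.49 -0.07  1.01  0.   -0.01]
[[321. 259.]
 [321. 250.]]
```

View pics/w5.png

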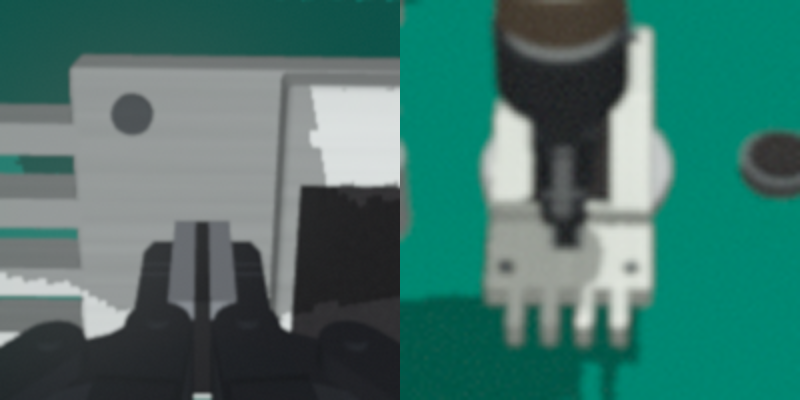

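The side view puts the real tip at (321,251), about 33 mm above the TCP, so its height is about 0.071 and it faces the block face. Now I push tailward.

Call:
{"op": "move_arm", "data": {"deltas": [[0,0,3,1,0,0,0],[0,0,3,0,0,0,0],[0,0,3,0,0,0,0],[0,0,2,0,0,0,0],[0,0,2,0,0,0,0],[0,0,2,0,0,0,0],[0,0,2,0,0,0,0]]}}

```text
clock: 9.02
eef_pos: [0.5579, -0.1068, 0.0383]
tool_rot: [0.104, 0.995, -0.0, 0.0]
ft_force: [-0.2, -3.2, -0.6]
grip_width: -0.0002
grasp_force: 1.3
```

Run:
```python
from h import *
st(); p,M,o=pose(); print("radial",np.linalg.norm(p[:2]-AX))
im=bot.camera("top"); print(edgefit(im,cal("top"),np.radians(-102),.045,TAIL))
```

```text
t 9.02 p [ 0.5579 -0.1068  0.0383] xax [-0.978  0.207 -0.   ] yax [ 0.207  0.978 -0.   ] z [ 0. -0. -1.] F [-0.2 -3.2 -0.6] w -0.0002 j [-0.19  0.49 -0.07  1.01 -0.    0.02]
radial 0.106049616912794
(np.float32(227.09344), np.float64(-102.80000000000001), np.float64(0.042000000000000016))
```

Call:
{"op": "move_arm", "data": {"deltas": [[0,0,2,0,0,0,0],[0,0,1.5,0,0,0,0],[0,0,0,0,0,0,0]]}}

```text
clock: 9.32
eef_pos: [0.5586, -0.1029, 0.0384]
tool_rot: [0.104, 0.995, 0.0, 0.0]
ft_force: [0.9, -2.6, -0.5]
grip_width: 0.0001
grasp_force: 0.9
```

Run:
```python
from h import *
st(); p,M,o=pose(); print("radial",np.linalg.norm(p[:2]-AX))
im=bot.camera("top"); c=cal("top"); print(edgefit(im,c,np.radians(-102),.045,TAIL))
# refine: stop pose from initial pic by edge fit of foot+wall rectangle
im0=cv2.imread("pics/top0.png")
g=cv2.GaussianBlur(cv2.cvtColor(im0,cv2.COLOR_BGR2HSV)[...,1],(0,0),1.0).astype(np.float32)
G=np.hypot(cv2.Sobel(g,cv2.CV_32F,1,0),cv2.Sobel(g,cv2.CV_32F,0,1))
T=np.linspace(0,1,40)[:,None]
seg=[((0,-.045,.03),(.055,-.045,.03)),((.055,-.045,.03),(.055,.045,.03)),((0,.045,.03),(.055,.045,.03))]
for y in(-.0235,-.0165,-.0035,.0035,.0165,.0235): seg.append(((-.027,y,.072),(-.004,y,.072)))
S=np.concatenate([np.array(a)*(1-T)+np.array(b)*T for a,b in seg])
def sc(v):
    q=w2px("top",np.c_[np.array(v[:2])+S[:,:2]@rot(v[2]).T,S[:,2]],c).astype(np.float32)
    return cv2.remap(G,q[:,:1],q[:,1:],cv2.INTER_LINEAR).mean()
A=np.arange
b=max((sc((x,y,a)),x,y,a) for x in .6065+A(-.008,.0081,.001) for y in .169+A(-.008,.0081,.001) for a in np.radians(A(77,88,.5)))
print("stop",b,np.degrees(b[3]),"dir from AX",np.degrees(np.arctan2(b[2]-AX[1],b[1]-AX[0])),np.hypot(b[2]-AX[1],b[1]-AX[0]))
```

```text
t 9.32 p [ 0.5586 -0.1029  0.0384] xax [-0.978  0.207 -0.   ] yax [0.207 0.978 0.   ] z [ 0.  0. -1.] F [ 0.9 -2.6 -0.5] w 0.0001 j [-0.18  0.49 -0.07  1.01  0.    0.03]
radial 0.10214197133692912
(np.float32(232.59618), np.float64(-102.80000000000001), np.float64(0.03800000000000001))
stop (np.float32(187.89772), np.float64(0.6055), np.float64(0.167), np.float64(1.4398966328953218)) 82.5 dir from AX 82.1523724953151 0.172111882216191
```

Call:
{"op": "move_arm", "data": {"deltas": [[0,0,-4,0,0,0,0],[0,0,0,-20,0,0,0],[0,0,0,-20,0,0,0.8],[0,25,8,0,0,0,0],[0,25,9,0,0,0,0],[0,20,10,0,0,0,0],[0,0,0,18,0,0,0],[0,0,0,18,0,0,0],[0,0,0,12,0,0,0],[0,0,0,0,0,0,0]]}}

```text
clock: 10.2
eef_pos: [0.4926, -0.0644, 0.0281]
tool_rot: [0.111, 0.994, 0.001, -0.003]
ft_force: [-0.7, -0.3, 0.2]
grip_width: -0.0001
grasp_force: 0.0
```

```bash
cat >> h.py <<'E'
def polar(yaw_deg):
    p,M,o=pose(); v=rot(-np.radians(yaw_deg))@(p[:2]-AX); print("in bed-yaw frame r,lat",v.round(4),"tool -y yaw",np.degrees(np.arctan2(-M[1,1],-M[0,1])).round(1))
E
python3 - <<'E'
from h import *
st(); polar(-102.8)
im=bot.camera("top"); c=cal("top"); print(edgefit(im,c,np.radians(-102.8),.038,TAIL))
E
```

```text
t 10.2 p [ 0.4926 -0.0644  0.0281] xax [-0.975  0.22   0.005] yax [0.22  0.975 0.001] z [-0.005  0.002 -1.   ] F [-0.7 -0.3  0.2] w -0.0001 j [-0.13  0.39 -0.28  0.91  0.    0.09]
in bed-yaw frame r,lat [ 0.0792 -0.0737] tool -y yaw -102.7
(np.float32(223.43375), np.float64(-102.80000000000001), np.float64(0.03800000000000002))
```

Call:
{"op": "move_arm", "data": {"deltas": [[0,-6,0,0,0,0,0],[0,-6,0,0,0,0,0],[0,-2.9,-2,0,0,0,-2],[0,-2.9,-2,0,0,0,-2],[0,-4.3,-2.9,0,0,0,-3],[0,-5.7,-3.9,0,0,0,-4],[0,-5.7,-3.9,0,0,0,-4]]}}

```text
clock: 10.83
eef_pos: [0.5269, -0.085, 0.0311]
tool_rot: [-0.021, 1.0, 0.001, -0.0]
ft_force: [-2.8, 2.2, 0.8]
grip_width: -0.0
grasp_force: 1.2
```

Run:
```python
from h import *
st(); polar(-87.8)
im=bot.camera("top"); c=cal("top"); print(edgefit(im,c,np.radians(-90),.038,TAIL))
```

```text
t 10.83 p [ 0.5269 -0.085   0.0311] xax [-0.999 -0.043  0.   ] yax [-0.043  0.999  0.001] z [-0.     0.001 -1.   ] F [-2.8  2.2  0.8] w -0.0 j [-0.16  0.44 -0.18  0.95  0.   -0.2 ]
in bed-yaw frame r,lat [ 0.0794 -0.0582] tool -y yaw -87.5
(np.float32(213.88066), np.float64(-87.39999999999999), np.float64(0.03750000000000002))
```

Call:
{"op": "move_arm", "data": {"deltas": [[0,-5.7,-3.9,0,0,0,-4],[0,-5.7,-3.9,0,0,0,-4],[0,-5.7,-3.9,0,0,0,-4],[0,-5.7,-3.9,0,0,0,-4],[0,-5.7,-3.9,0,0,0,-4],[0,-5.7,-3.9,0,0,0,-4],[0,-5.7,-3.9,0,0,0,-4],[0,-5.7,-3.9,0,0,0,-4],[0,-5.7,-3.9,0,0,0,-4],[0,-5.7,-3.9,0,0,0,-4]]}}

```text
clock: 11.72
eef_pos: [0.5922, -0.1022, 0.0308]
tool_rot: [-0.361, 0.933, 0.0, -0.001]
ft_force: [-2.9, 0.0, 1.3]
grip_width: -0.0
grasp_force: 1.2
```

Run:
```python
from h import *
st(); polar(-47.5)
im=bot.camera("top"); c=cal("top"); print(edgefit(im,c,np.radians(-47),.038,TAIL))
```

```text
t 11.72 p [ 0.5922 -0.1022  0.0308] xax [-0.739 -0.673  0.001] yax [-0.673  0.739  0.   ] z [-0.001 -0.    -1.   ] F [-2.9  0.   1.3] w -0.0 j [-0.17  0.56  0.02  1.04 -0.   -0.91]
in bed-yaw frame r,lat [ 0.0796 -0.0592] tool -y yaw -47.7
(np.float32(214.93112), np.float64(-47.6), np.float64(0.03700000000000002))
```

Call:
{"op": "move_arm", "data": {"deltas": [[0,-5.7,-3.9,0,0,0,-4],[0,-5.7,-3.9,0,0,0,-4],[0,-5.7,-3.9,0,0,0,-4],[0,-5.7,-3.9,0,0,0,-4],[0,-5.7,-3.9,0,0,0,-4],[0,-5.7,-3.9,0,0,0,-4]]}}

```text
clock: 12.27
eef_pos: [0.6314, -0.0899, 0.0307]
tool_rot: [-0.546, 0.837, -0.0, -0.001]
ft_force: [-2.6, -1.8, 1.8]
grip_width: -0.0003
grasp_force: 1.2
```

Run:
```python
from h import *
st(); polar(-23.6)
im=bot.camera("top"); c=cal("top"); print(edgefit(im,c,np.radians(-23),.038,TAIL))
cv2.imwrite("pics/t6.png",cv2.resize(im[100:300,260:410],None,fx=3,fy=3,interpolation=cv2.INTER_CUBIC))
```

```text
t 12.27 p [ 0.6314 -0.0899  0.0307] xax [-0.403 -0.915  0.001] yax [-0.915  0.403 -0.   ] z [-0.    -0.001 -1.   ] F [-2.6 -1.8  1.8] w -0.0003 j [-0.14  0.62  0.14  1.09 -0.   -1.3 ]
in bed-yaw frame r,lat [ 0.0798 -0.0594] tool -y yaw -23.8
(np.float32(207.94612), np.float64(-23.8), np.float64(0.03650000000000002))
```

View pics/t6.png

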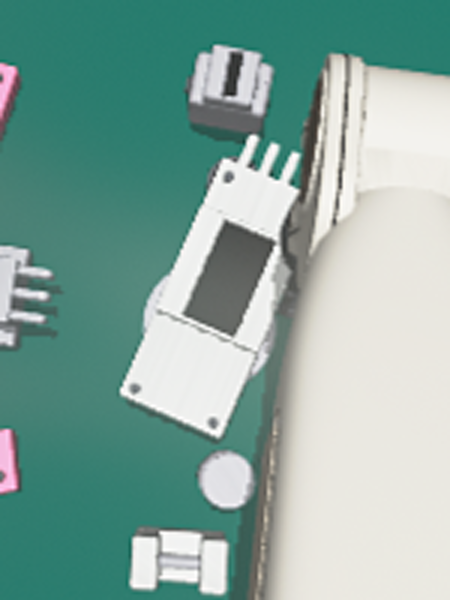

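The crop shows tail corner (218,437) about 7 mm clear of the adapter's circle, and the fins clear of the wedge grip. I continue.

Call:
{"op": "move_arm", "data": {"deltas": [[0,-5.7,-3.9,0,0,0,-4],[0,-5.7,-3.9,0,0,0,-4],[0,-5.7,-3.9,0,0,0,-4],[0,-5.7,-3.9,0,0,0,-4],[0,-5.7,-3.9,0,0,0,-4],[0,-5.7,-3.9,0,0,0,-4],[0,-5.7,-3.9,0,0,0,-4]]}}

```text
clock: 12.9
eef_pos: [0.6661, -0.057, 0.0307]
tool_rot: [0.732, -0.681, 0.001, 0.0]
ft_force: [-1.8, -2.1, 0.0]
grip_width: -0.0
grasp_force: 1.2
```

Run:
```python
from h import *
st(); polar(4.2)
im=bot.camera("top"); c=cal("top"); print(edgefit(im,c,np.radians(4),.037,TAIL))
```

```text
t 12.9 p [ 0.6661 -0.057   0.0307] xax [ 0.073 -0.997  0.002] yax [-0.997 -0.073 -0.   ] z [ 0.    -0.002 -1.   ] F [-1.8 -2.1  0. ] w -0.0 j [-0.08  0.68  0.24  1.13 -0.   -1.73]
in bed-yaw frame r,lat [ 0.08   -0.0595] tool -y yaw 4.2
(np.float32(91.24661), np.float64(3.6), np.float64(0.03650000000000002))
```

Call:
{"op": "move_arm", "data": {"deltas": [[0,-5.7,-3.9,0,0,0,-4],[0,-5.7,-3.9,0,0,0,-4],[0,-5.7,-3.9,0,0,0,-4],[0,-5.7,-3.9,0,0,0,-4],[0,-5.7,-3.9,0,0,0,-4],[0,-5.7,-3.9,0,0,0,-4],[0,-5.7,-3.9,0,0,0,-4],[0,-5.7,-3.9,0,0,0,-4],[0,-5.7,-3.9,0,0,0,-4],[0,-5.7,-3.9,0,0,0,-4]]}}

```text
clock: 13.78
eef_pos: [0.6809, 0.0092, 0.0308]
tool_rot: [0.921, -0.39, 0.001, 0.0]
ft_force: [0.9, -2.5, -1.2]
grip_width: -0.0003
grasp_force: 1.1
```

Call:
{"op": "move_arm", "data": {"deltas": [[0,-5.7,-3.9,0,0,0,-4],[0,-2.8,-1.9,0,0,0,-2],[0,0,0,0,0,0,0]]}}

```text
clock: 14.03
eef_pos: [0.6787, 0.0206, 0.0308]
tool_rot: [0.94, -0.341, 0.001, -0.0]
ft_force: [1.5, -0.6, 0.4]
grip_width: -0.0002
grasp_force: 0.2
```

Run:
```python
from h import *
st(); polar(50.2)
im=bot.camera("top"); c=cal("top"); print(edgefit(im,c,np.radians(50),.037,TAIL),edgefit(im,c,np.radians(50),.037,NOSE))
```

```text
t 14.03 p [0.6787 0.0206 0.0308] xax [ 0.767 -0.641  0.001] yax [-0.641 -0.767 -0.001] z [ 0.002  0.    -1.   ] F [ 1.5 -0.6  0.4] w -0.0002 j [ 0.03  0.7   0.28  1.15  0.   -2.41]
in bed-yaw frame r,lat [ 0.0804 -0.0588] tool -y yaw 50.1
(np.float32(27.286102), np.float64(54.0), np.float64(0.011499999999999998)) (np.float32(94.561874), np.float64(54.800000000000004), np.float64(0.06400000000000004))
```

Call:
{"op": "move_arm", "data": {"deltas": [[0,4,0,0,0,0,0],[0,0,0,-20,0,0,0],[0,0,0,-20,0,0,0],[0,-20,-10,0,0,0,0],[0,-22,-11,0,0,0,0],[0,-21,-11,0,0,0,0],[0,0,0,0,0,0,0],[0,0,0,16,0,0,0],[0,0,0,16,0,0,0],[0,0,0,0,0,0,0]]}}

```text
clock: 14.92
eef_pos: [0.6522, 0.0823, 0.036]
tool_rot: [0.94, -0.341, -0.001, 0.0]
ft_force: [-0.4, 0.0, 0.1]
grip_width: -0.0
grasp_force: 0.0
```

Run:
```python
from h import *
st(); polar(50.2)
im=bot.camera("top"); c=cal("top"); print(edgefit(im,c,np.radians(50),.037,TAIL),edgefit(im,c,np.radians(50),.037,TAIL+BLK))
```

```text
t 14.92 p [0.6522 0.0823 0.036 ] xax [ 0.768 -0.641 -0.002] yax [-0.641 -0.768  0.002] z [-0.003 -0.    -1.   ] F [-0.4  0.   0.1] w -0.0 j [ 0.13  0.66  0.22  1.13  0.   -2.32]
in bed-yaw frame r,lat [0.1109 0.0009] tool -y yaw 50.2
(np.float32(205.63785), np.float64(51.2), np.float64(0.03700000000000002)) (np.float32(167.8914), np.float64(50.800000000000004), np.float64(0.03700000000000002))
```

Yaw is 51° and the offset is 37 mm, as expected. Now I slide tailward.

Call:
{"op": "move_arm", "data": {"deltas": [[0,0,4,0,0,0,0],[0,0,4,0,0,0,0],[0,0,4,0,0,0,0],[0,0,4,0,0,0,0],[0,0,4,0,0,0,0],[0,0,4,0,0,0,0],[0,0,4,0,0,0,0],[0,0,4,0,0,0,0],[0,0,4,0,0,0,0],[0,0,4,0,0,0,0]]}}

```text
clock: 15.8
eef_pos: [0.6282, 0.0514, 0.039]
tool_rot: [0.94, -0.34, 0.001, -0.0]
ft_force: [4.4, 0.5, 2.3]
grip_width: 0.0001
grasp_force: 2.0
```

Call:
{"op": "move_arm", "data": {"deltas": [[0,0,3,0,0,0,0],[0,0,2,0,0,0,0],[0,0,0,0,0,0,0]]}}

```text
clock: 16.05
eef_pos: [0.6242, 0.0475, 0.0387]
tool_rot: [0.94, -0.34, 0.0, 0.0]
ft_force: [3.7, 0.8, 3.0]
grip_width: -0.0002
grasp_force: 1.4
```

Run:
```python
from h import *
st(); polar(50.2)
im=bot.camera("top"); c=cal("top"); print(edgefit(im,c,np.radians(50),.003,TAIL),edgefit(im,c,np.radians(50),.003,TAIL+BLK))
```

```text
t 16.05 p [0.6242 0.0475 0.0387] xax [ 0.768 -0.64   0.   ] yax [-0.64  -0.768  0.   ] z [ 0. -0. -1.] F [3.7 0.8 3. ] w -0.0002 j [ 0.08  0.59  0.11  1.09 -0.   -2.37]
in bed-yaw frame r,lat [0.0662 0.0002] tool -y yaw 50.2
(np.float32(190.26799), np.float64(51.2), np.float64(0.003000000000000021)) (np.float32(138.88722), np.float64(51.2), np.float64(0.003000000000000021))
```

Call:
{"op": "move_arm", "data": {"deltas": [[0,0,2,0,0,0,0],[0,0,2,0,0,0,0],[0,0,-4,0,0,0,0],[0,0,0,-20,0,0,0],[0,0,0,-20,0,0,0],[0,25,0,0,0,0,0],[0,25,-7,0,0,0,0],[0,24,-7,0,0,0,0],[0,0,0,0,0,0,0]]}}

```text
clock: 16.85
eef_pos: [0.6914, 0.0092, 0.0758]
tool_rot: [0.94, -0.341, -0.001, 0.001]
ft_force: [0.4, 0.3, -0.5]
grip_width: 0.0002
grasp_force: 0.0
```

Call:
{"op": "move_arm", "data": {"deltas": [[0,0,0,18,0,0,0],[0,0,0,18,0,0,0],[0,0,0,12,0,0,0],[0,0,0,0,0,0,0]]}}

```text
clock: 17.18
eef_pos: [0.6855, 0.0117, 0.0251]
tool_rot: [0.94, -0.34, -0.005, 0.002]
ft_force: [-0.8, -0.3, -0.2]
grip_width: 0.0002
grasp_force: 0.0
```

Run:
```python
from h import *
st(); polar(51)
im=bot.camera("top"); c=cal("top"); print(edgefit(im,c,np.radians(50),.0,TAIL),edgefit(im,c,np.radians(50),.0,TAIL+BLK+NOSE))
```

```text
t 17.18 p [0.6855 0.0117 0.0251] xax [ 0.769 -0.639 -0.008] yax [-0.639 -0.769  0.007] z [-0.011 -0.    -1.   ] F [-0.8 -0.3 -0.2] w 0.0002 j [ 0.02  0.73  0.32  1.17 -0.   -2.43]
in bed-yaw frame r,lat [ 0.0769 -0.0709] tool -y yaw 50.3
(np.float32(52.53931), np.float64(51.6), np.float64(-0.001499999999999981)) (np.float32(28.249758), np.float64(51.6), np.float64(-0.0004999999999999792))
```

Call:
{"op": "move_arm", "data": {"deltas": [[0,-5,0,-5,0,0,-1],[0,-6,0,0,0,0,0],[0,-2.8,-2,0,0,0,-2],[0,-2.8,-2,0,0,0,-2],[0,-5.5,-3.9,0,0,0,-4],[0,-5.5,-3.9,0,0,0,-4],[0,-5.5,-3.9,0,0,0,-4],[0,-5.5,-3.9,0,0,0,-4],[0,-5.5,-3.9,0,0,0,-4],[0,0,0,0,0,0,0]]}}

```text
clock: 18.07
eef_pos: [0.6639, 0.0564, 0.0374]
tool_rot: [0.992, -0.127, 0.001, -0.0]
ft_force: [-0.5, -0.6, -0.7]
grip_width: 0.0001
grasp_force: 0.0
```

Run:
```python
from h import *
st(); polar(75)
im=bot.camera("top"); c=cal("top"); print(edgefit(im,c,np.radians(75),.0,TAIL),edgefit(im,c,np.radians(75),.0,NOSE))
```

```text
t 18.07 p [0.6639 0.0564 0.0374] xax [ 0.968 -0.252  0.002] yax [-0.252 -0.968 -0.001] z [ 0.002  0.001 -1.   ] F [-0.5 -0.6 -0.7] w 0.0001 j [ 0.08  0.67  0.24  1.14  0.   -2.8 ]
in bed-yaw frame r,lat [ 0.079  -0.0636] tool -y yaw 75.4
(np.float32(67.41809), np.float64(61.8), np.float64(2.0816681711721685e-17)) (np.float32(1.1444335), np.float64(63.0), np.float64(0.02300000000000004))
```

Run:
```python
from h import *
c=cal("wrist"); im=bot.camera("wrist"); c2=cal("wrist")
print(edgefit(im,c2,np.radians(73),.0,TAIL),edgefit(im,c2,np.radians(73),.0,NOSE),edgefit(im,c2,np.radians(73),.0,TAIL+NOSE+BLK))
im=bot.camera("side");print(edgefit(im,cal("side"),np.radians(73),.0,TAIL))
cv2.imwrite("pics/w7.png",cv2.resize(im,(640,400)))
```

```text
(np.float32(24.549206), np.float64(59.8), np.float64(0.025000000000000043)) (np.float32(62.27435), np.float64(61.8), np.float64(0.02700000000000004)) (np.float32(31.352789), np.float64(61.8), np.float64(0.02700000000000004))
(np.float32(174.2521), np.float64(59.8), np.float64(-0.014999999999999993))
```

Run:
```python
from h import *
im=bot.camera("side");print(edgefit(im,cal("side"),np.radians(54),.0,TAIL))
im=bot.camera("top");print(edgefit(im,cal("top"),np.radians(54),.0,TAIL)); polar(52)
```

```text
(np.float32(279.0931), np.float64(48.8), np.float64(-0.013999999999999992))
(np.float32(196.37961), np.float64(51.2), np.float64(-0.0004999999999999792))
in bed-yaw frame r,lat [ 0.0964 -0.0293] tool -y yaw 75.2
```

Call:
{"op": "move_arm", "data": {"deltas": [[0,0,0,-10,0,0,0],[0,18,20,0,0,0,0],[0,17,21,0,0,0,0],[0,0,0,0,0,0,6],[0,0,0,0,0,0,6],[0,0,0,0,0,0,6],[0,0,0,0,0,0,6],[0,0,0,10,0,0,0],[0,0,0,9,0,0,0],[0,0,0,0,0,0,0]]}}

```text
clock: 19.15
eef_pos: [0.6855, 0.0059, 0.0234]
tool_rot: [0.944, -0.331, -0.002, 0.001]
ft_force: [-0.8, -0.5, -1.7]
grip_width: 0.0003
grasp_force: 0.0
```

Run:
```python
from h import *
st(); polar(51.2)
```

```text
t 19.15 p [0.6855 0.0059 0.0234] xax [ 0.781 -0.625 -0.004] yax [-0.625 -0.781  0.003] z [-0.005 -0.    -1.   ] F [-0.8 -0.5 -1.7] w 0.0003 j [ 0.01  0.72  0.31  1.16 -0.   -2.46]
in bed-yaw frame r,lat [ 0.0722 -0.0748] tool -y yaw 51.4
```

Call:
{"op": "move_arm", "data": {"deltas": [[0,-7,0,0,0,0,0],[0,-7,0,0,0,0,0],[0,-2.6,-2,0,0,0,-2],[0,-5.2,-3.9,0,0,0,-4],[0,-5.2,-3.9,0,0,0,-4]]}}

```text
clock: 19.57
eef_pos: [0.6718, 0.0299, 0.0267]
tool_rot: [0.969, -0.247, 0.001, 0.001]
ft_force: [2.1, -2.5, -2.1]
grip_width: -0.0001
grasp_force: 1.3
```

Run:
```python
from h import *
st(); polar(60)
im=bot.camera("top");print(edgefit(im,cal("top"),np.radians(60),.0,TAIL))
```

```text
t 19.57 p [0.6718 0.0299 0.0267] xax [ 0.878 -0.478  0.002] yax [-0.478 -0.878  0.001] z [ 0.001 -0.002 -1.   ] F [ 2.1 -2.5 -2.1] w -0.0001 j [ 0.05  0.69  0.25  1.13 -0.   -2.6 ]
in bed-yaw frame r,lat [ 0.0738 -0.061 ] tool -y yaw 61.5
(np.float32(169.37593), np.float64(59.39999999999999), np.float64(-0.0009999999999999792))
```

Call:
{"op": "move_arm", "data": {"deltas": [[0,-5.2,-3.9,0,0,0,-4],[0,-5.2,-3.9,0,0,0,-4],[0,-5.2,-3.9,0,0,0,-4],[0,-3.9,-2.9,0,0,0,-3],[0,0,0,0,0,0,0]]}}

```text
clock: 20.03
eef_pos: [0.6595, 0.0525, 0.027]
tool_rot: [0.993, -0.119, 0.001, -0.0]
ft_force: [1.3, 1.0, -0.7]
grip_width: 0.0004
grasp_force: 0.3
```

Run:
```python
from h import *
st(); polar(76)
im=bot.camera("top");print(edgefit(im,cal("top"),np.radians(76),.0,TAIL))
```

```text
t 20.03 p [0.6595 0.0525 0.027 ] xax [ 0.972 -0.236  0.001] yax [-0.236 -0.972 -0.001] z [ 0.001  0.    -1.   ] F [ 1.3  1.  -0.7] w 0.0004 j [ 0.08  0.67  0.21  1.11  0.   -2.82]
in bed-yaw frame r,lat [ 0.0731 -0.0616] tool -y yaw 76.3
(np.float32(242.14519), np.float64(74.4), np.float64(-0.0004999999999999792))
```

Call:
{"op": "move_arm", "data": {"deltas": [[0,-2.6,-2,0,0,0,-2],[0,-2.6,-2,0,0,0,-2],[0,-2.6,-2,0,0,0,-2],[0,0,0,0,0,0,0]]}}

```text
clock: 20.42
eef_pos: [0.6537, 0.0593, 0.0269]
tool_rot: [0.998, -0.068, 0.001, -0.0]
ft_force: [1.2, 0.1, -0.1]
grip_width: 0.0003
grasp_force: 1.0
```

Run:
```python
from h import *
st(); polar(80.5)
im=bot.camera("top");print(edgefit(im,cal("top"),np.radians(81),.0,TAIL))
```

```text
t 20.42 p [0.6537 0.0593 0.0269] xax [ 0.991 -0.136  0.002] yax [-0.136 -0.991 -0.001] z [ 0.002  0.001 -1.   ] F [ 1.2  0.1 -0.1] w 0.0003 j [ 0.09  0.66  0.19  1.1   0.   -2.92]
in bed-yaw frame r,lat [ 0.0738 -0.0604] tool -y yaw 82.2
(np.float32(266.4548), np.float64(79.8), np.float64(-0.0004999999999999792))
```

Call:
{"op": "move_arm", "data": {"deltas": [[0,-1.5,0,0,0,0,0],[0,-1.6,0,0,0,0,0],[0,0,0,0,0,0,0],[0,15,0,0,0,0,0],[0,15,0,-20,0,0,0],[0,0,30,-30,0,0,0],[0,0,40,0,0,0,0],[0,0,40,0,0,0,0],[0,0,40,0,0,0,0],[0,0,0,0,0,0,0]]}}

```text
clock: 21.3
eef_pos: [0.6573, -0.0993, 0.0756]
tool_rot: [0.997, -0.075, -0.001, 0.002]
ft_force: [-0.1, 0.7, -0.2]
grip_width: -0.0
grasp_force: 0.0
```

Run:
```python
from h import *
st()
im=bot.camera("top");c=cal("top")
for s in (TAIL,TAIL+BLK,TAIL+NOSE+BLK): print(edgefit(im,c,np.radians(82),.0,s))
cv2.imwrite("pics/t8.png",cv2.resize(im[165:245,235:385],None,fx=5,fy=5,interpolation=cv2.INTER_CUBIC))
```

```text
t 21.3 p [ 0.6573 -0.0993  0.0756] xax [ 0.989 -0.15  -0.002] yax [-0.15  -0.989  0.005] z [-0.003 -0.004 -1.   ] F [-0.1  0.7 -0.2] w -0.0 j [-0.15  0.64  0.29  1.23 -0.   -3.14]
(np.float32(71.53881), np.float64(82.60000000000001), np.float64(0.02700000000000004))
(np.float32(113.31177), np.float64(82.60000000000001), np.float64(0.02700000000000004))
(np.float32(135.6659), np.float64(81.6), np.float64(2.0816681711721685e-17))
```

View pics/t8.png

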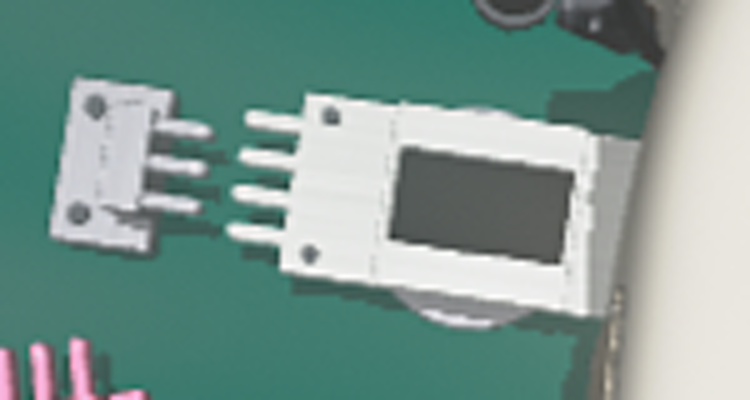

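The crop shows the stop's fin tips at (208,130), (203,168) and (197,207), facing the gaps between the bed's fin tips at (250,117), (243,155), (236,191) and (231,230). They line up to within about 1 mm. The last joint is near its limit, so I turn the tool back 90° while going behind the block.

Call:
{"op": "move_arm", "data": {"deltas": [[0,-29,0,0,0,0,0],[0,-29,1,0,0,0,0],[0,-29,1,0,0,0,0],[0,0,0,0,0,0,7],[0,0,0,0,0,0,7],[0,0,0,0,0,0,7],[0,0,0,0,0,0,7],[0,0,0,0,0,0,7],[0,0,0,0,0,0,7],[0,0,0,0,0,0,7]]}}

```text
clock: 22.18
eef_pos: [0.5726, -0.0793, 0.0755]
tool_rot: [0.878, -0.479, -0.001, 0.001]
ft_force: [0.7, -0.5, 0.7]
grip_width: 0.0002
grasp_force: 0.0
```

Call:
{"op": "move_arm", "data": {"deltas": [[0,0,0,0,0,0,7],[0,0,0,0,0,0,7],[0,0,0,0,0,0,7],[0,0,0,0,0,0,7],[0,0,0,0,0,0,7],[0,0,0,0,0,0,5],[0,0,0,0,0,0,0]]}}

```text
clock: 22.77
eef_pos: [0.5727, -0.0794, 0.0755]
tool_rot: [-0.663, 0.749, 0.0, -0.001]
ft_force: [0.2, 0.4, -0.6]
grip_width: 0.0
grasp_force: 0.0
```

Run:
```python
from h import *
st(); polar(82)
a=np.radians(82); u=np.array([np.cos(a),np.sin(a)])
plan([[*(AX-.085*u),.0375]])
im=bot.camera("top");c=cal("top"); print(edgefit(im,c,np.radians(82),.0,NOSE),edgefit(im,c,np.radians(82),.0,NOSE+BLK))
```

```text
t 22.77 p [ 0.5727 -0.0794  0.0755] xax [-0.122 -0.993  0.002] yax [-0.993  0.122  0.002] z [-0.002 -0.001 -1.   ] F [ 0.2  0.4 -0.6] w 0.0 j [-0.14  0.47  0.01  1.11 -0.   -1.59]
in bed-yaw frame r,lat [-0.0765 -0.0013] tool -y yaw -7.0
[8.4, 1.4, 38.0]
(np.float32(218.7095), np.float64(81.6), np.float64(-0.0004999999999999792)) (np.float32(195.47124), np.float64(81.6), np.float64(-0.0004999999999999792))
```

Call:
{"op": "move_arm", "data": {"deltas": [[0,8.4,1.4,0,0,0,0],[0,0,0,15,0,0,0],[0,0,0,15,0,0,0],[0,0,0,8,0,0,0],[0,0,0,0,0,0,0],[0,-6,0,0,0,0,0],[0,-6,0,0,0,0,0],[0,-5,0,0,0,0,0],[0,-4,0,0,0,0,0],[0,-4,0,0,0,0,0]]}}

```text
clock: 23.65
eef_pos: [0.5745, -0.0641, 0.0383]
tool_rot: [-0.663, 0.749, -0.002, -0.001]
ft_force: [0.4, -4.1, 1.8]
grip_width: 0.0001
grasp_force: 1.8
```

Call:
{"op": "move_arm", "data": {"deltas": [[0,-3,0,0,0,0,0],[0,-3,0,0,0,0,0],[0,-3,0,0,0,0,0]]}}

```text
clock: 23.9
eef_pos: [0.5757, -0.0554, 0.0383]
tool_rot: [-0.663, 0.749, -0.001, -0.001]
ft_force: [0.1, -3.5, 3.0]
grip_width: -0.0001
grasp_force: 1.7
```

Run:
```python
from h import *
st(); polar(81.8)
im=bot.camera("top");c=cal("top"); print(edgefit(im,c,np.radians(82),.014,NOSE),edgefit(im,c,np.radians(82),.014,NOSE+BLK))
```

```text
t 23.9 p [ 0.5757 -0.0554  0.0383] xax [-0.122 -0.993  0.003] yax [-0.993  0.122 -0.001] z [ 0.001 -0.003 -1.   ] F [ 0.1 -3.5  3. ] w -0.0001 j [-0.09  0.51 -0.04  1.02 -0.   -1.54]
in bed-yaw frame r,lat [-0.0523 -0.0012] tool -y yaw -7.0
(np.float32(197.5161), np.float64(81.6), np.float64(0.010000000000000018)) (np.float32(162.65825), np.float64(81.6), np.float64(0.010500000000000018))
```

Call:
{"op": "move_arm", "data": {"deltas": [[0,-2,0,0,0,0,0],[0,-2,0,0,0,0,0],[0,-2,0,0,0,0,0],[0,-2,0,0,0,0,0]]}}

```text
clock: 24.28
eef_pos: [0.5765, -0.0472, 0.0379]
tool_rot: [-0.663, 0.749, -0.001, -0.001]
ft_force: [1.5, -3.8, 2.3]
grip_width: 0.0001
grasp_force: 1.6
```

Call:
{"op": "move_arm", "data": {"deltas": [[0,-2,0,0,0,0,0],[0,-2,0,0,0,0,0],[0,-2,0,0,0,0,0],[0,-2,0,0,0,0,0]]}}

```text
clock: 24.62
eef_pos: [0.5772, -0.039, 0.0376]
tool_rot: [-0.663, 0.749, -0.001, -0.001]
ft_force: [3.1, -4.2, 1.5]
grip_width: -0.0
grasp_force: 1.6
```

Run:
```python
from h import *
st(); polar(81.8)
im=bot.camera("top");c=cal("top"); print(edgefit(im,c,np.radians(82),.026,BLK+NOSE[1:]),edgefit(im,c,np.radians(82),.026,NOSE+BLK))
```

```text
t 24.62 p [ 0.5772 -0.039   0.0376] xax [-0.122 -0.993  0.002] yax [-0.993  0.122 -0.   ] z [-0.    -0.002 -1.   ] F [ 3.1 -4.2  1.5] w -0.0 j [-0.07  0.51 -0.04  1.02 -0.   -1.52]
in bed-yaw frame r,lat [-0.0358 -0.0003] tool -y yaw -7.0
(np.float32(158.27826), np.float64(81.6), np.float64(0.029000000000000022)) (np.float32(154.67386), np.float64(81.6), np.float64(0.02700000000000002))
```

Call:
{"op": "move_arm", "data": {"deltas": [[0,-2,0,0,0,0,0],[0,-2,0,0,0,0,0],[0,-2,0,0,0,0,0],[0,-2,0,0,0,0,0]]}}

```text
clock: 25.0
eef_pos: [0.5782, -0.0311, 0.0376]
tool_rot: [-0.663, 0.749, -0.001, -0.001]
ft_force: [1.8, -3.7, 1.0]
grip_width: 0.0002
grasp_force: 1.6
```

Call:
{"op": "move_arm", "data": {"deltas": [[0,-2,0,0,0,0,0],[0,-1.5,0,0,0,0,0]]}}

```text
clock: 25.17
eef_pos: [0.5786, -0.0275, 0.0377]
tool_rot: [-0.663, 0.749, -0.001, -0.001]
ft_force: [2.2, -4.8, 1.4]
grip_width: 0.0002
grasp_force: 1.6
```

Run:
```python
from h import *
st(); polar(81.8)
im=bot.camera("top");c=cal("top"); print(edgefit(im,c,np.radians(82),.038,BLK+NOSE[1:]),edgefit(im,c,np.radians(82),.038,NOSE+BLK))
```

```text
t 25.17 p [ 0.5786 -0.0275  0.0377] xax [-0.122 -0.993  0.002] yax [-0.993  0.122 -0.   ] z [-0.    -0.002 -1.   ] F [ 2.2 -4.8  1.4] w 0.0002 j [-0.05  0.51 -0.04  1.02 -0.   -1.5 ]
in bed-yaw frame r,lat [-0.0242 -0.    ] tool -y yaw -7.0
(np.float32(146.8417), np.float64(81.4), np.float64(0.04050000000000002)) (np.float32(140.25333), np.float64(81.4), np.float64(0.03800000000000002))
```

Call:
{"op": "move_arm", "data": {"deltas": [[0,-1,0,0,0,0,0],[0,-1,0,0,0,0,0]]}}

```text
clock: 25.38
eef_pos: [0.5786, -0.0257, 0.0376]
tool_rot: [-0.663, 0.749, -0.001, -0.001]
ft_force: [1.9, -2.6, 1.4]
grip_width: 0.0001
grasp_force: 1.5
```

Call:
{"op": "move_arm", "data": {"deltas": [[0,-1,0,0,0,0,0]]}}

```text
clock: 25.47
eef_pos: [0.5787, -0.0247, 0.0376]
tool_rot: [-0.663, 0.749, -0.001, -0.001]
ft_force: [1.4, -2.9, 1.6]
grip_width: 0.0003
grasp_force: 1.5
```

Call:
{"op": "move_arm", "data": {"deltas": [[0,-1,0,0,0,0,0]]}}

```text
clock: 25.55
eef_pos: [0.5789, -0.0238, 0.0376]
tool_rot: [-0.663, 0.749, -0.001, -0.001]
ft_force: [1.5, -4.4, 0.1]
grip_width: 0.0
grasp_force: 1.5
```

Now at about 41.7 mm with no wall contact yet. I keep going in single steps.

Call:
{"op": "move_arm", "data": {"deltas": [[0,-1,0,0,0,0,0]]}}

```text
clock: 25.63
eef_pos: [0.579, -0.0228, 0.0376]
tool_rot: [-0.663, 0.749, -0.001, -0.001]
ft_force: [1.1, -3.5, 0.7]
grip_width: 0.0
grasp_force: 1.5
```

Call:
{"op": "move_arm", "data": {"deltas": [[0,-1,0,0,0,0,0]]}}

```text
clock: 25.72
eef_pos: [0.5792, -0.0218, 0.0376]
tool_rot: [-0.663, 0.749, -0.001, -0.001]
ft_force: [2.1, -4.1, 0.3]
grip_width: -0.0004
grasp_force: 1.5
```

Call:
{"op": "move_arm", "data": {"deltas": [[0,-1,0,0,0,0,0]]}}

```text
clock: 25.8
eef_pos: [0.5793, -0.0207, 0.0376]
tool_rot: [-0.663, 0.749, -0.001, -0.001]
ft_force: [2.0, -3.4, 0.2]
grip_width: -0.0001
grasp_force: 1.6
```

```bash
cat >> h.py <<'E'
def stopfit(im,c,fins=False):
    g=cv2.GaussianBlur(cv2.cvtColor(im,cv2.COLOR_BGR2HSV)[...,1],(0,0),1.0).astype(np.float32)
    G=np.hypot(cv2.Sobel(g,cv2.CV_32F,1,0),cv2.Sobel(g,cv2.CV_32F,0,1)); T=np.linspace(0,1,40)[:,None]
    seg=[((.01,-.045,.03),(.055,-.045,.03)),((.055,-.045,.03),(.055,.045,.03)),((.01,.045,.03),(.055,.045,.03))]
    S=np.concatenate([np.array(a)*(1-T)+np.array(b)*T for a,b in seg])
    def sc(v):
        q=w2px("",np.c_[np.array(v[:2])+S[:,:2]@rot(v[2]).T,S[:,2]],c).astype(np.float32)
        return cv2.remap(G,q[:,:1],q[:,1:],cv2.INTER_LINEAR).mean()
    A=np.arange
    b=max((sc((x,y,a)),x,y,a) for x in .6065+A(-.01,.0101,.001) for y in .169+A(-.01,.0101,.001) for a in np.radians(A(78,87,.5)))
    return np.round(b[:3],4),np.degrees(b[3])
E
python3 - <<'E'
from h import *
st(); polar(81.8); c=cal("top")
im=bot.camera("top"); print(edgefit(im,c,np.radians(82),.044,BLK+NOSE[1:]),edgefit(im,c,np.radians(82),.044,NOSE+BLK))
print(stopfit(cv2.imread("pics/top0.png"),c),stopfit(im,c))
E
```

```text
t 25.8 p [ 0.5793 -0.0207  0.0376] xax [-0.122 -0.993  0.002] yax [-0.993  0.122  0.   ] z [-0.    -0.002 -1.   ] F [ 2.  -3.4  0.2] w -0.0001 j [-0.03  0.51 -0.04  1.02 -0.   -1.48]
in bed-yaw frame r,lat [-0.0174  0.0002] tool -y yaw -7.0
(np.float32(138.71513), np.float64(81.6), np.float64(0.04700000000000002)) (np.float32(126.30181), np.float64(81.6), np.float64(0.04500000000000002))
(array([2.56304e+02, 6.05500e-01, 1.69000e-01]), np.float64(81.5)) (array([2.236002e+02, 6.055000e-01, 1.690000e-01]), np.float64(81.5))
```

Call:
{"op": "move_arm", "data": {"deltas": [[0,-0.7,0,0,0,0,0],[0,0,0,0,0,0,0]]}}

```text
clock: 26.02
eef_pos: [0.5794, -0.0207, 0.0376]
tool_rot: [-0.663, 0.749, -0.001, -0.001]
ft_force: [1.4, -4.8, -0.0]
grip_width: -0.0001
grasp_force: 2.4
```

Call:
{"op": "move_arm", "data": {"deltas": [[0,-0.7,0,0,0,0,0],[0,0,0,0,0,0,0]]}}

```text
clock: 26.18
eef_pos: [0.5794, -0.0207, 0.0376]
tool_rot: [-0.662, 0.749, -0.001, -0.002]
ft_force: [1.9, -6.2, 0.4]
grip_width: 0.0005
grasp_force: 3.1
```

Call:
{"op": "move_arm", "data": {"deltas": [[0,-0.7,0,0,0,0,0],[0,0,0,0,0,0,0]]}}

```text
clock: 26.35
eef_pos: [0.5794, -0.0207, 0.0376]
tool_rot: [-0.662, 0.749, -0.002, -0.002]
ft_force: [-0.2, -7.3, 1.2]
grip_width: 0.0001
grasp_force: 3.9
```

The position has stopped at o of about 44.7 mm while the force rises to 7 N, so the tips are on the wall. I retreat and check.

Call:
{"op": "move_arm", "data": {"deltas": [[0,4,0,0,0,0,0],[0,6,0,0,0,0,0],[0,0,0,-20,0,0,0],[0,0,0,-30,0,0,0],[0,30,0,-30,0,0,0],[0,40,0,0,0,0,0],[0,40,0,0,0,0,0],[0,40,0,0,0,0,0],[0,40,0,0,0,0,0],[0,0,0,0,0,0,0]]}}

```text
clock: 27.18
eef_pos: [0.5536, -0.2227, 0.1172]
tool_rot: [-0.66, 0.751, -0.001, -0.001]
ft_force: [0.5, 0.5, 0.1]
grip_width: -0.0002
grasp_force: 0.0
```

Run:
```python
from h import *
st(); c=cal("top")
im=bot.camera("top"); 
for s in (TAIL,TAIL+BLK,TAIL+BLK+NOSE): print(edgefit(im,c,np.radians(82),.044,s))
print(stopfit(im,c))
im0=cv2.imread("pics/top0.png")
a=im0[100:300,220:345].astype(int);b=im[100:300,220:345].astype(int)
d=(np.abs(a-b).max(2)>50).astype(np.uint8)
n,l,s,ce=cv2.connectedComponentsWithStats(d)
print([(s[i].tolist()) for i in range(1,n) if s[i,4]>15],"offset 220,100")
```

```text
t 27.18 p [ 0.5536 -0.2227  0.1172] xax [-0.129 -0.992  0.003] yax [-0.992  0.129  0.   ] z [-0.001 -0.003 -1.   ] F [0.5 0.5 0.1] w -0.0002 j [-0.38  0.48  0.13  1.22 -0.   -1.82]
(np.float32(268.2211), np.float64(81.4), np.float64(0.04350000000000002))
(np.float32(235.98091), np.float64(81.6), np.float64(0.04350000000000002))
(np.float32(213.02153), np.float64(81.6), np.float64(0.04350000000000002))
(array([2.344744e+02, 6.055000e-01, 1.690000e-01]), np.float64(81.5))
[[43, 81, 70, 41, 1712], [113, 98, 12, 21, 210]] offset 220,100
```

```bash
python3 -c "
from workcell import bot
print(bot.job_done())"
```

```text
the job is handed in; nothing more can be done
None
```

The bed is turned end for end and slid home between the comb stop's fins, tips within about 1 mm of its wall; the top camera showed nothing else moved, and the job is handed in with no verdict returned. I viewed 11 pictures, one over the limit of 10.

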